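# Flip the stock tags to match the bins

## Robot

A 7-joint arm with a two-finger parallel gripper is mounted at the origin on the work surface. World frame = base frame: x ahead of the robot, y to its left, z up, the work surface at z = 0. Lengths are in m, angles in rad, forces in N, time in s.
With the tool pointing down it reaches from about 0.425 to 0.875 m from the base axis. Payload 4.7 kg.
Tool frame: the origin (TCP) lies on the front face of the gripper's body, between the roots of the fingers; the fingertips stand 70 mm ahead of it and the grasp point (between the pads) lies 51 mm ahead of it; z points along the fingers, y is the direction in which the jaws open and shut (so a half turn about z gives the same grasp; the last joint's range is limited). The gripper opens to 87 mm and grips with 3 to 60 N. Pads are 19 mm wide; open, the fingers measure 117 mm over their backs; the gripper's body (75 mm by 190 mm) begins 51 mm behind the grasp point.
Start: joints at [1.139, 0.321, -0.07, 1.45, 0.023, 1.371, -0.057], TCP at [0.28, -0.586, 0.292] pointing down, gripper open.
Joint ranges: [-2.86, 2.86], [-0.3, 2.09], [-1.38, 1.24], [0.06, 2.45], [-1.56, 4.7], [0.09, 2.05], [-2.69, 2.69]. Speed limits (rad/s): [2.57, 2.57, 3.14, 3.14, 3.14, 3.14, 3.14].

## Interface

Orientations are given as a 3x3 rotation matrix whose columns are the frame's x, y, z axes.
In Python, from workcell import arm, cams, workorder gives the robot as it stands. The module is installed in compiled form; this text tells all that it offers.
- The arm moves only by the shell command python3 -m crank 'ROWS' [FORCE]. ROWS is text: rows parted by semicolons, each of 7 numbers parted by spaces: the opening, from 0 (shut) to 1 (fully open), then the shift along the tool's x, y, z in mm, then the turn, a rotation vector about the tool's x, y, z in degrees. In form: grip x y z rx ry rz; .... A call has 1 to 8 rows; each row is the pose to reach, as a shift and turn from the pose commanded when the call began, along the tool's axes at that moment; what a row does not reach only later rows make up. A row lasts 1/10 s, in which the tool goes at most 50 mm and 8.59 degrees, less where a joint would pass 70% of its speed; a pose out of reach is approached as far as the arm can. A call with a gripper value outside its range is refused whole. The fingers move at their own pace and stop on an object; FORCE is the grip in N (left out, the last holds). Time passes only in rows, so rows that repeat a pose let the fingers close. It gives the time, the measured TCP pose, the force and the opening at its end, in the units of the state.
- arm.get_state(): the state, without advancing time (a new reading comes with each control period).
- cams.grab_frame(name): name is "side" or "top"; returns the picture (384x512x3 uint8, blue, green, red); there is no depth.
- cams.get_calibration(name): a dict with "vfov" (degrees; the focal length in pixels is half the picture's height over the tangent of half this angle, whatever the lens; pixels are square), "cx", "cy" (the principal point, pixels), "R" (3x3) and "t" (3): a world point X has camera coordinates R X + t. Camera axes: x right, y down, z forward; pixel columns grow to the right and rows downward; lengths in m; the calibration is good to about 2 mm. A picture is of the moment at which its call begins. get_calibration takes no time and is no camera call.
- workorder.finish_job(): hands the job in, once; it reports no verdict.
The state is a dict: "time": time; "joints": joint angles; "joint_velocities": joint speeds; "joint_efforts": joint torques, N m; "tool_pos": TCP position; "tool_rot": TCP orientation; "force": force on the tool from outside, world axes, zero at the start; "wrist_torque": the same for the moment, N m; "grip_width": finger opening in m.
Only numpy, scipy, OpenCV 4.12 (cv2) and the standard library are available. Lean on these libraries where they do the work, as an engineer would, in place of code of your own. Each camera call takes 0.05 s, during which the arm holds its last target.

## Task

On the joiner's stock board every bin has a hinged tag in front of it: make the tags tell the truth, so that the tag of each bin filled to the rim leans towards its bin (disc face up) and the tag of each bin that is not full leans away from its bin (bar face up). Flip the wrong ones by pushing them over gently with a fingertip, and take the hand away at the end. Do not grip or lift anything, and leave the bins and the things beside the board where they stand.

Things in the scene. Friction and masses are not known exactly. Their poses are not given: they have to be found in the camera images.
- board: fixed flat wooden stock board on the bench, 220 x 430 x 18 mm; origin at the centre of its underside, x points across it from the tag row to the bin row, y along the rows, z up. Its four bays stand in a row along y, 100 mm apart
- bin_1: loose open grey plastic bin 88 x 80 x 40 mm, one to a bay, standing on the board; FULL: three layers of hardwood blocks, three abreast, up to the rim. Origin at the centre of its underside. It belongs to the tag straight in front of it, whose pin is 115 mm from this origin on the board's -x side. Leave it alone
- bin_2: loose open grey plastic bin 88 x 80 x 40 mm, one to a bay, standing on the board; FULL: three layers of wider hardwood blocks, two abreast, up to the rim. Origin at the centre of its underside. It belongs to the tag straight in front of it, whose pin is 115 mm from this origin on the board's -x side. Leave it alone
- bin_3: loose open grey plastic bin 88 x 80 x 40 mm, one to a bay, standing on the board; NOT full: one narrow block lying on its floor, otherwise empty. Origin at the centre of its underside. It belongs to the tag straight in front of it, whose pin is 115 mm from this origin on the board's -x side. Leave it alone
- bin_4: loose open grey plastic bin 88 x 80 x 40 mm, one to a bay, standing on the board; NOT full: one wide block lying on its floor, otherwise empty. Origin at the centre of its underside. It belongs to the tag straight in front of it, whose pin is 115 mm from this origin on the board's -x side. Leave it alone
- pin_a (a point): middle of the hinge pin of tag a, 58 mm above the bench; frame as the board: x towards the bin behind this tag, y along the pin, z up. Pin in a small steel bracket 82 mm along y and 30 mm along x, nothing of it more than 6 mm above the pin
- top_a (a point): middle of the free top edge of tag a, a white plastic plate 56 mm wide and 5 mm thick that reaches 75 mm from the pin; black disc on the face turned up when it leans towards the bin, black bar on the face turned up when it leans away. z runs from pin to top edge, x is the tag's thickness
- tag_a (a joint): angle of tag a (rad): 0 upright, grows as it tips towards its bin; stops at +0.50 (leaning towards the bin, disc face up: FULL) and -0.50 (leaning away, bar face up: REFILL). Loose hinge, under 1 N to push: once 0.15 rad past upright the tag falls on to the other stop by its own weight; the stops are rigid, so do not drive it on against them
- pin_b (a point): middle of the hinge pin of tag b, 58 mm above the bench; frame as the board: x towards the bin behind this tag, y along the pin, z up. Pin in a small steel bracket 82 mm along y and 30 mm along x, nothing of it more than 6 mm above the pin
- top_b (a point): middle of the free top edge of tag b, a white plastic plate 56 mm wide and 5 mm thick that reaches 75 mm from the pin; black disc on the face turned up when it leans towards the bin, black bar on the face turned up when it leans away. z runs from pin to top edge, x is the tag's thickness
- tag_b (a joint): angle of tag b (rad): 0 upright, grows as it tips towards its bin; stops at +0.50 (leaning towards the bin, disc face up: FULL) and -0.50 (leaning away, bar face up: REFILL). Loose hinge, under 1 N to push: once 0.15 rad past upright the tag falls on to the other stop by its own weight; the stops are rigid, so do not drive it on against them
- pin_c (a point): middle of the hinge pin of tag c, 58 mm above the bench; frame as the board: x towards the bin behind this tag, y along the pin, z up. Pin in a small steel bracket 82 mm along y and 30 mm along x, nothing of it more than 6 mm above the pin
- top_c (a point): middle of the free top edge of tag c, a white plastic plate 56 mm wide and 5 mm thick that reaches 75 mm from the pin; black disc on the face turned up when it leans towards the bin, black bar on the face turned up when it leans away. z runs from pin to top edge, x is the tag's thickness
- tag_c (a joint): angle of tag c (rad): 0 upright, grows as it tips towards its bin; stops at +0.50 (leaning towards the bin, disc face up: FULL) and -0.50 (leaning away, bar face up: REFILL). Loose hinge, under 1 N to push: once 0.15 rad past upright the tag falls on to the other stop by its own weight; the stops are rigid, so do not drive it on against them
- pin_d (a point): middle of the hinge pin of tag d, 58 mm above the bench; frame as the board: x towards the bin behind this tag, y along the pin, z up. Pin in a small steel bracket 82 mm along y and 30 mm along x, nothing of it more than 6 mm above the pin
- top_d (a point): middle of the free top edge of tag d, a white plastic plate 56 mm wide and 5 mm thick that reaches 75 mm from the pin; black disc on the face turned up when it leans towards the bin, black bar on the face turned up when it leans away. z runs from pin to top edge, x is the tag's thickness
- tag_d (a joint): angle of tag d (rad): 0 upright, grows as it tips towards its bin; stops at +0.50 (leaning towards the bin, disc face up: FULL) and -0.50 (leaning away, bar face up: REFILL). Loose hinge, under 1 N to push: once 0.15 rad past upright the tag falls on to the other stop by its own weight; the stops are rigid, so do not drive it on against them
- offcut: bystander: loose upright wooden offcut, 45 x 32 x 60 mm; origin at its underside's centre. Leave it alone
- glue: bystander: loose white bottle, 48 mm diameter, 105 mm tall; origin at its underside's centre. Leave it alone
- stop_block: bystander: loose dark steel stop block with a knob on top, 50 x 60 mm, 65 mm tall; origin at its underside's centre. Leave it alone

How it is judged:
At the end, for the whole second after the job is handed in: the tags of both full bins lean towards their bins (joint above 0.4 rad) and the tags of both other bins lean away (below -0.4 rad), all at rest, every bin still in its bay (((horizontal distance between bin_1 and pin_a below 0.14 m and y of bin_1 in the frame of pin_a between -0.04 and 0.04 m and value of joint tag_a above 0.4 rad) or (horizontal distance between bin_1 and pin_b below 0.14 m and y of bin_1 in the frame of pin_b between -0.04 and 0.04 m and value of joint tag_b above 0.4 rad) or (horizontal distance between bin_1 and pin_c below 0.14 m and y of bin_1 in the frame of pin_c between -0.04 and 0.04 m and value of joint tag_c above 0.4 rad) or (horizontal distance between bin_1 and pin_d below 0.14 m and y of bin_1 in the frame of pin_d between -0.04 and 0.04 m and value of joint tag_d above 0.4 rad)) and ((horizontal distance between bin_2 and pin_a below 0.14 m and y of bin_2 in the frame of pin_a between -0.04 and 0.04 m and value of joint tag_a above 0.4 rad) or (horizontal distance between bin_2 and pin_b below 0.14 m and y of bin_2 in the frame of pin_b between -0.04 and 0.04 m and value of joint tag_b above 0.4 rad) or (horizontal distance between bin_2 and pin_c below 0.14 m and y of bin_2 in the frame of pin_c between -0.04 and 0.04 m and value of joint tag_c above 0.4 rad) or (horizontal distance between bin_2 and pin_d below 0.14 m and y of bin_2 in the frame of pin_d between -0.04 and 0.04 m and value of joint tag_d above 0.4 rad)) and ((horizontal distance between bin_3 and pin_a below 0.14 m and y of bin_3 in the frame of pin_a between -0.04 and 0.04 m and value of joint tag_a below -0.4 rad) or (horizontal distance between bin_3 and pin_b below 0.14 m and y of bin_3 in the frame of pin_b between -0.04 and 0.04 m and value of joint tag_b below -0.4 rad) or (horizontal distance between bin_3 and pin_c below 0.14 m and y of bin_3 in the frame of pin_c between -0.04 and 0.04 m and value of joint tag_c below -0.4 rad) or (horizontal distance between bin_3 and pin_d below 0.14 m and y of bin_3 in the frame of pin_d between -0.04 and 0.04 m and value of joint tag_d below -0.4 rad)) and ((horizontal distance between bin_4 and pin_a below 0.14 m and y of bin_4 in the frame of pin_a between -0.04 and 0.04 m and value of joint tag_a below -0.4 rad) or (horizontal distance between bin_4 and pin_b below 0.14 m and y of bin_4 in the frame of pin_b between -0.04 and 0.04 m and value of joint tag_b below -0.4 rad) or (horizontal distance between bin_4 and pin_c below 0.14 m and y of bin_4 in the frame of pin_c between -0.04 and 0.04 m and value of joint tag_c below -0.4 rad) or (horizontal distance between bin_4 and pin_d below 0.14 m and y of bin_4 in the frame of pin_d between -0.04 and 0.04 m and value of joint tag_d below -0.4 rad)) and velocity of joint tag_a between -0.2 and 0.2 rad/s and velocity of joint tag_b between -0.2 and 0.2 rad/s and velocity of joint tag_c between -0.2 and 0.2 rad/s and velocity of joint tag_d between -0.2 and 0.2 rad/s); the robot touches nothing.
It fails at once if a bin was shifted or lifted by more than 20 mm (distance of any of bin_1, bin_2, bin_3, bin_4 from where it was at the start of the episode above 0.02 m).
It fails at once if a thing beside the board was shifted or lifted by more than 20 mm (distance of any of offcut, glue, stop_block from where it was at the start of the episode above 0.02 m).
It fails at once if a tag was squeezed or forced with more than 25 N (contact force between anything else and tag_a_c0 above 25 N or contact force between anything else and tag_b_c0 above 25 N or contact force between anything else and tag_c_c0 above 25 N or contact force between anything else and tag_d_c0 above 25 N).
It fails at once if a bin or a thing beside the board was gripped or pressed with more than 20 N (contact force between the fingers and bin_1 above 20 N or contact force between the fingers and bin_2 above 20 N or contact force between the fingers and bin_3 above 20 N or contact force between the fingers and bin_4 above 20 N or contact force between the fingers and offcut above 20 N or contact force between the fingers and glue above 20 N or contact force between the fingers and stop_block above 20 N).
It also fails if it takes over 48 s, if anything falls off the work surface, if the arm or the gripper's body presses on something with over 40 N, if the wrist force passes 120 N, or if a joint passes its speed limit or range.

## Working session

There is one attempt and no reset: what is moved stays moved. The work goes in short steps, Python scripts to look and compute and a shell command to move; the robot and the scene stay as the last step left them, time stands still between calls to the robot, and variables do not carry over. Pictures are saved under pics/ and viewed, and the job is handed in when it is done.

```bash
mkdir -p pics; python3 - <<'E'
from workcell import arm,cams
import cv2
for n in("side","top"):
    cv2.imwrite(f"pics/{n}0.png",cams.grab_frame(n)); c=cams.get_calibration(n); print(n,c)
s=arm.get_state(); print(s["time"],s["tool_pos"],s["tool_rot"],s["grip_width"],s["force"])
E
```

```text
side {'vfov': 57.69987684667825, 'cx': 258.2736613271626, 'cy': 191.76967282338822, 'R': array([[-0.98104235, -0.19331987, -0.01353988],
       [-0.13947641,  0.75285404, -0.64323956],
       [ 0.13454454, -0.62915675, -0.76554526]]), 't': array([0.62347986, 0.14128836, 0.96801969])}
top {'vfov': 42.27878123726176, 'cx': 256.9643286128006, 'cy': 184.31300750729295, 'R': array([[-0.11714696, -0.99310468,  0.00443582],
       [-0.97090482,  0.11358664, -0.21081249],
       [ 0.20885502, -0.0290028 , -0.97751645]]), 't': array([0.08987026, 0.65286492, 1.13389584])}
0.1 [ 0.2800789  -0.5861683   0.29129738] [[ 9.02264757e-01  4.31181735e-01 -7.87385012e-04]
 [ 4.31182446e-01 -9.02263586e-01  1.45563975e-03]
 [-8.27835524e-05 -1.65287904e-03 -9.99998631e-01]] 0.0874502740315661 [ 0.23646864 -0.17087613  0.03580561]
```

View pics/side0.png

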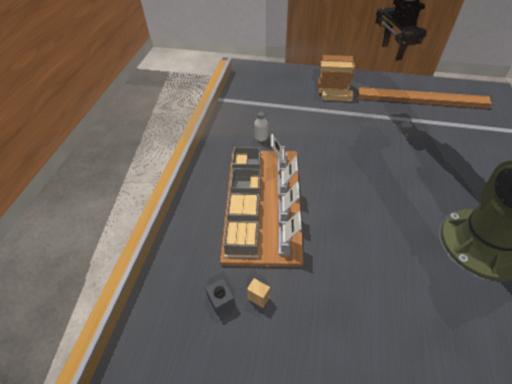

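View pics/top0.png

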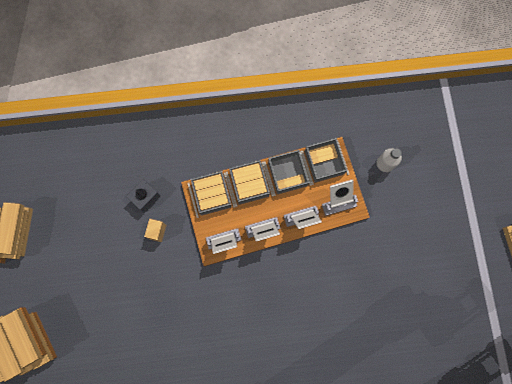

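```bash
python3 - <<'E'
import cv2
a=cv2.imread("pics/top0.png")[130:270,175:375]; cv2.imwrite("pics/z1.png",cv2.resize(a,None,fx=4,fy=4,interpolation=2))
a=cv2.imread("pics/side0.png")[130:270,210:320]; cv2.imwrite("pics/z2.png",cv2.resize(a,None,fx=4.2,fy=4.2,interpolation=2))
E
```

```text
(no output)
```

View pics/z1.png

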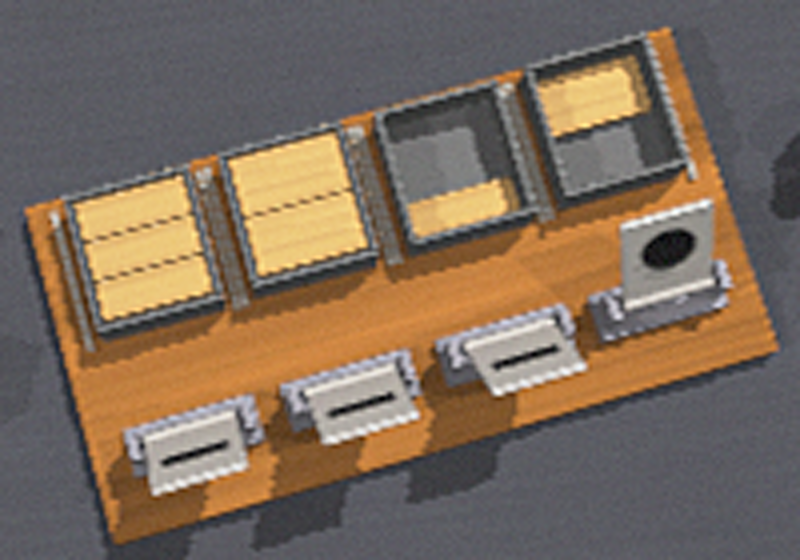

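View pics/z2.png

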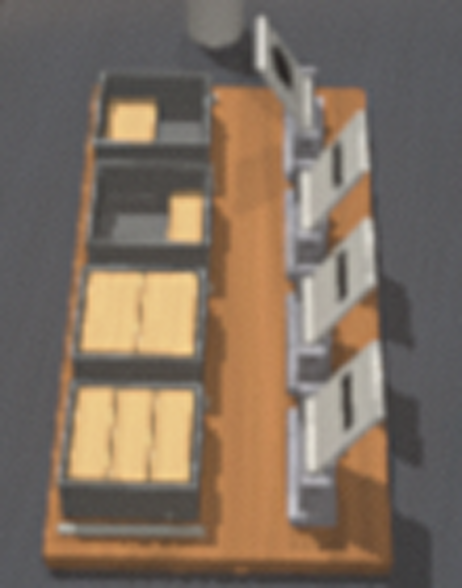

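```bash
cat > h.py <<'E'
import numpy as np
from workcell import cams
def f(c): return 192/np.tan(np.radians(c["vfov"]/2))
def proj(n,X):
    c=cams.get_calibration(n); p=np.asarray(X)@c["R"].T+c["t"]; return p[...,:2]/p[...,2:]*f(c)+[c["cx"],c["cy"]]
def ray(n,uv,z):
    c=cams.get_calibration(n); d=np.array([(uv[0]-c["cx"])/f(c),(uv[1]-c["cy"])/f(c),1])@c["R"]; o=-c["R"].T@c["t"]
    return o+d*(z-o[2])/d[2]
E
python3 - <<'E'
from h import *
from scipy.optimize import least_squares
T=np.array([(25,208),(668,28),(778,350),(112,543)])/4+[175,130]
S=np.array([(95,85),(368,88),(388,568),(45,560)])/4.2+[210,130]
for n,P in(("top",T),("side",S)):
    Q=[ray(n,p,.018) for p in P]; print(n,np.round(Q,4).tolist(),[round(float(np.linalg.norm(Q[i]-Q[i-1])),3) for i in range(4)])
# top order: binside-left, binside-right, tagside-right, tagside-left
loc={}
def W(p,L): c,s=np.cos(p[2]),np.sin(p[2]); L=np.asarray(L,float); return np.c_[p[0]+c*L[:,0]-s*L[:,1],p[1]+s*L[:,0]+c*L[:,1],L[:,2]]
# +x = bins; +y = left in top?
B=[(.11,.215,.018),(.11,-.215,.018),(-.11,-.215,.018),(-.11,.215,.018)]
Bs=[B[1],B[2],B[3],B[0]]
for use in("t","s","ts"):
    def r(p):
        o=[]
        if "t" in use:o.append(proj("top",W(p,B))-T)
        if "s" in use:o.append(proj("side",W(p,Bs))-S)
        return np.concatenate(o).ravel()
    q=least_squares(r,[.6,.05,.1]); print(use,q.x,np.abs(q.fun).max())
p=q.x
for a in(.5,-.5):
  L=[(-.0575-.0+0.075*np.sin(a),y,.058+.075*np.cos(a)) for y in(.15,.05,-.05,-.15)]
  print(a,W(p,L).round(4).tolist(),proj("top",W(p,L)).round(1).tolist(),proj("side",W(p,L)).round(1).tolist())
E
```

```text
top [[0.6981, 0.2011, 0.018], [0.7686, -0.2214, 0.018], [0.5531, -0.2575, 0.018], [0.4832, 0.1663, 0.018]] [0.218, 0.428, 0.218, 0.429]
side [[0.7682, -0.2192, 0.018], [0.5488, -0.2556, 0.018], [0.4838, 0.1724, 0.018], [0.6953, 0.2068, 0.018]] [0.432, 0.222, 0.433, 0.214]
t [ 0.62581402 -0.02787988  0.16415899] 0.469803155264799
s [ 0.62400915 -0.02344621  0.16024746] 1.0784173151611185
ts [ 0.62515798 -0.02640137  0.16273565] 1.3728005317087195
0.5 [[0.5796, 0.1181, 0.1238], [0.5958, 0.0194, 0.1238], [0.612, -0.0792, 0.1238], [0.6282, -0.1779, 0.1238]] [[215.3, 218.3], [257.5, 206.4], [299.3, 194.6], [340.6, 182.9]] [[270.3, 219.5], [270.7, 189.2], [271.0, 162.9], [271.3, 139.7]]
-0.5 [[0.5086, 0.1065, 0.1238], [0.5248, 0.0078, 0.1238], [0.541, -0.0909, 0.1238], [0.5572, -0.1896, 0.1238]] [[223.6, 248.8], [266.3, 236.6], [308.6, 224.4], [350.3, 212.4]] [[299.0, 220.0], [297.4, 189.7], [296.0, 163.2], [294.8, 139.9]]
```

```bash
cat >> h.py <<'E'
from workcell import arm
from scipy.spatial.transform import Rotation as Ro
BP=np.array([.6252,-.0270,.1630]) 
def w(bx,by,z):
    c,s=np.cos(BP[2]),np.sin(BP[2]); return np.array([BP[0]+c*bx-s*by,BP[1]+s*bx+c*by,z])
def go(bx,by,tipz):
    s=arm.get_state(); R=np.array(s["tool_rot"]); d=R.T@(w(bx,by,tipz+.07)-s["tool_pos"])*1000
    c,n=np.cos(BP[2]),np.sin(BP[2]); Rt=np.array([[c,n,0],[n,-c,0],[0,0,-1.]])
    print("t",s["time"],"d",d.round(1),"rot",np.degrees(Ro.from_matrix(R.T@Rt).as_rotvec()).round(1),"F",s["force"].round(1),"w",s["grip_width"])
PX=-.060; PY=[.148,.048,-.052,-.152]
E
python3 -c "
from h import *
go(PX+.065,PY[3],.20)
print(w(PX+.065,PY[3],.2))"
```

```text
t 0.1 d [ 514.9 -208.3   21.6] rot [-0.1  0.  16.2] F [ 0.2 -0.2  0. ] w 0.0874502740315661
[ 0.65480016 -0.17617383  0.2       ]
```

```bash
python3 -m crank '0 40 -16 0 0 0 4; 0 80 -32 0 0 0 8; 0 120 -48 0 0 0 12; 0 160 -64 0 0 0 16.2; 0 200 -80 0 0 0 16.2; 0 240 -96 0 0 0 16.2; 0 280 -112 0 0 0 16.2; 0 320 -128 0 0 0 16.2' 5
python3 -c "
from h import *
go(PX+.065,PY[3],.20)"
```

```text
time: 0.9
tool_pos: [0.5145, -0.3315, 0.2919]
tool_rot: [[0.987, 0.162, -0.001], [0.162, -0.987, 0.0], [-0.001, -0.0, -1.0]]
force: [0.3, -0.1, 0.6]
grip_width: 0.0309
t 0.9 d [ 163.6 -130.5   21.8] rot [-0.  0. -0.] F [ 0.3 -0.1  0.6] w 0.03093932887174833
```

```bash
python3 -m crank '0 32 -26 0 0 0 0; 0 64 -52 0 0 0 0; 0 96 -78 0 0 0 0; 0 128 -104 0 0 0 0; 0 160 -130 0 0 0 0; 0 162 -130 22 0 0 0; 0 162 -130 22 0 0 0'
python3 - <<'E'
from h import *
import cv2
go(PX+.065,PY[3],.11)
for n in("side","top"): cv2.imwrite(f"pics/{n}1.png",cv2.resize(cams.grab_frame(n)[90:280,150:404],None,fx=3,fy=3,interpolation=2))
E
```

```text
time: 1.6
tool_pos: [0.6518, -0.1763, 0.2663]
tool_rot: [[0.986, 0.166, -0.006], [0.166, -0.986, 0.002], [-0.006, -0.003, -1.0]]
force: [-1.0, -0.4, -0.5]
grip_width: 0.0003
t 1.6 d [ 3.5  0.6 86.3] rot [-0.2  0.3  0.2] F [-1.  -0.4 -0.5] w 0.0002662787164356493
```

View pics/side1.png

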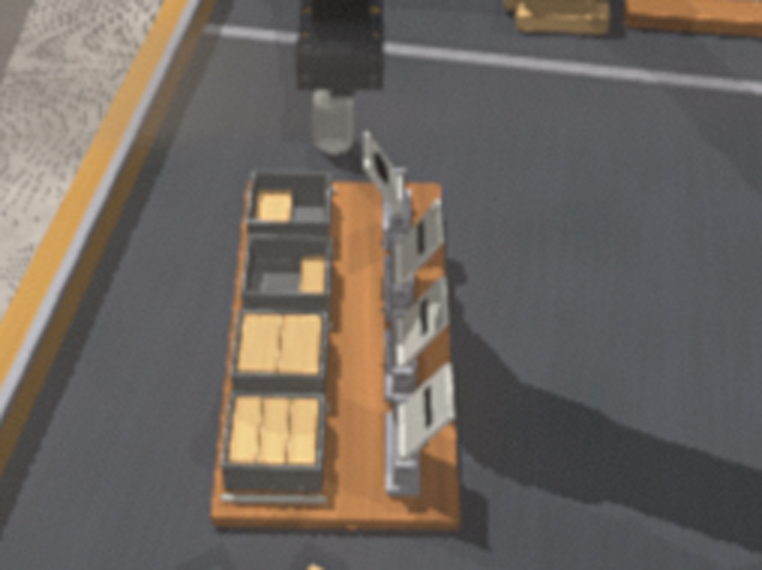

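View pics/top1.png

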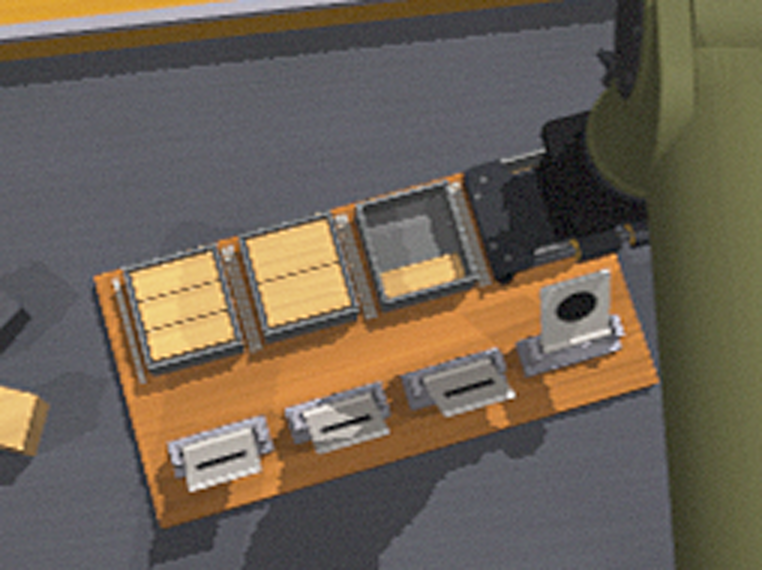

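```bash
python3 - <<'E'
from h import *
import cv2
s=arm.get_state();p=np.array(s["tool_pos"]);R=np.array(s["tool_rot"])
for n in("side","top"):
  print(n,((proj(n,np.array([p,p+R[:,2]*.07]))-[150,90])*3).round())
im=cams.grab_frame("side")[70:190,200:340];cv2.imwrite("pics/side2.png",cv2.resize(im,None,fx=5,fy=5,interpolation=2))
E
```

```text
side [[341.  25.]
 [342.  86.]]
top [[605. 199.]
 [587. 225.]]
```

View pics/side2.png

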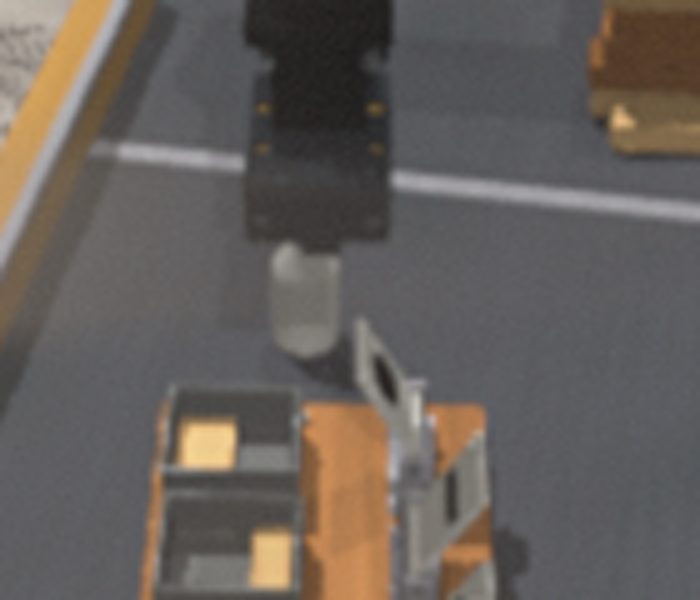

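```bash
python3 -m crank '0 3 0 25 0 0 0; 0 3 0 50 0 0 0; 0 3 0 75 0 0 0; 0 3 0 86 0 0 0; 0 3 0 86 0 0 0'
python3 - <<'E'
from h import *
import cv2
go(PX-.007,PY[3],.11)
cv2.imwrite("pics/side3.png",cv2.resize(cams.grab_frame("side")[70:190,200:340],None,fx=5,fy=5,interpolation=2))
E
```

```text
time: 2.25
tool_pos: [0.6543, -0.1792, 0.1832]
tool_rot: [[0.987, 0.161, -0.003], [0.161, -0.987, 0.0], [-0.003, -0.0, -1.0]]
force: [-0.2, -0.2, -0.0]
grip_width: 0.0002
t 2.25 d [-71.   -2.8   3.4] rot [-0.   0.1 -0.1] F [-0.2 -0.2 -0. ] w 0.00016578516374817713
```

View pics/side3.png

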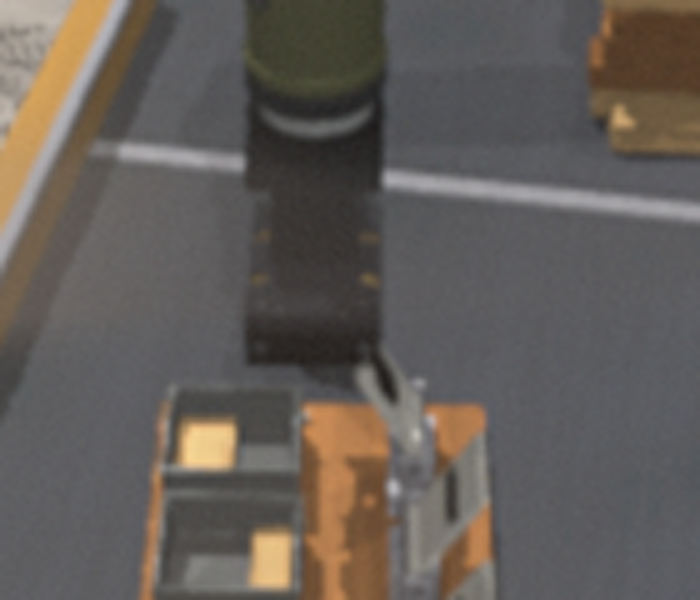

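Fingertip is down on the bin side of the disc tag, which is clear of it (tag top at about (365,335) in the zoom). Next, a slow sweep towards −x.

```bash
python3 -m crank '0 -8 -2 2 0 0 0; 0 -16 -2 2 0 0 0; 0 -23 -2 2 0 0 0; 0 -29 -2 2 0 0 0; 0 -35 -2 2 0 0 0; 0 -41 -2 2 0 0 0; 0 -47 -2 2 0 0 0; 0 -53 -2 2 0 0 0'; python3 -m crank '0 -6 0 0 0 0 0; 0 -12 0 0 0 0 0; 0 -17 0 0 0 0 0; 0 -17 0 0 0 0 0'
python3 - <<'E'
from h import *
import cv2
go(PX-.007,PY[3],.11)
cv2.imwrite("pics/side4.png",cv2.resize(cams.grab_frame("side")[70:190,200:340],None,fx=5,fy=5,interpolation=2))
E
```

```text
time: 3.1
tool_pos: [0.6023, -0.1847, 0.1822]
tool_rot: [[0.987, 0.162, -0.0], [0.162, -0.987, -0.0], [-0.0, 0.0, -1.0]]
force: [-0.6, -0.5, 0.5]
grip_width: 0.0005
time: 3.5
tool_pos: [0.5854, -0.1878, 0.1823]
tool_rot: [[0.987, 0.162, -0.0], [0.162, -0.987, -0.0], [-0.001, 0.0, -1.0]]
force: [0.3, 0.0, 0.7]
grip_width: 0.0006
t 3.5 d [-1.6 -0.2  2.3] rot [ 0.  0. -0.] F [0.3 0.  0.7] w 0.0005596764119763638
```

View pics/side4.png

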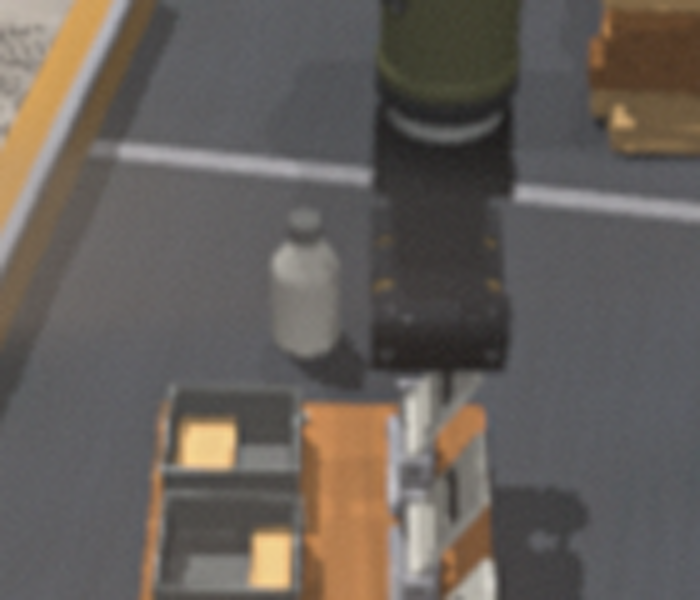

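Tag d (rightmost) now leans away, showing its bar. I'll lift off and go to the robot side of the second tag.

```bash
python3 -m crank '0 10 0 0 0 0 0; 0 20 0 -20 0 0 0; 0 20 0 -60 0 0 0; 0 20 0 -90 0 0 0; 0 0 -30 -90 0 0 0; 0 -20 -70 -90 0 0 0; 0 -40 -110 -90 0 0 0; 0 -60 -150 -90 0 0 0'
python3 -c "
from h import *
go(PX-.083,PY[1],.11)"
```

```text
time: 4.35
tool_pos: [0.5024, -0.0472, 0.2724]
tool_rot: [[0.987, 0.163, 0.001], [0.163, -0.987, 0.0], [0.001, -0.0, -1.0]]
force: [0.7, -0.1, 0.6]
grip_width: 0.0007
t 4.35 d [-18.6 -48.   92.4] rot [-0.  -0.1  0. ] F [ 0.7 -0.1  0.6] w 0.0007158717697887126
```

```bash
python3 -m crank '0 -15 -35 0 0 0 0; 0 -19 -48 0 0 0 0; 0 -19 -48 30 0 0 0; 0 -19 -48 60 0 0 0; 0 -19 -48 85 0 0 0; 0 -19 -48 92 0 0 0; 0 -19 -48 92 0 0 0'
python3 - <<'E'
from h import *
import cv2
go(PX+.007,PY[1],.11)
for n in("side","top"): cv2.imwrite(f"pics/{n}5.png",cv2.resize(cams.grab_frame(n)[90:280,150:404],None,fx=3,fy=3,interpolation=2))
E
```

```text
time: 5.05
tool_pos: [0.4761, -0.0048, 0.1796]
tool_rot: [[0.987, 0.162, -0.002], [0.162, -0.987, 0.001], [-0.002, -0.001, -1.0]]
force: [0.6, 1.0, 0.1]
grip_width: 0.0004
t 5.05 d [90.5 -1.9 -0.6] rot [-0.1  0.1  0. ] F [0.6 1.  0.1] w 0.00041626507518673854
```

View pics/side5.png

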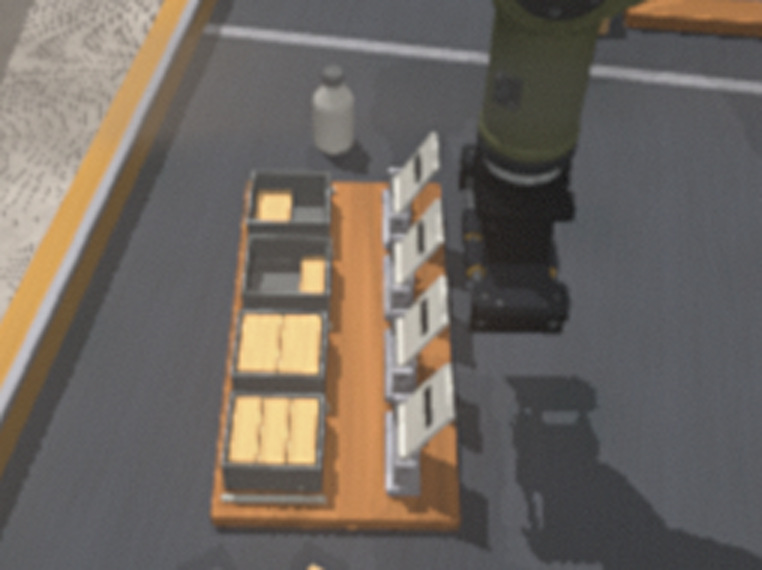

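View pics/top5.png

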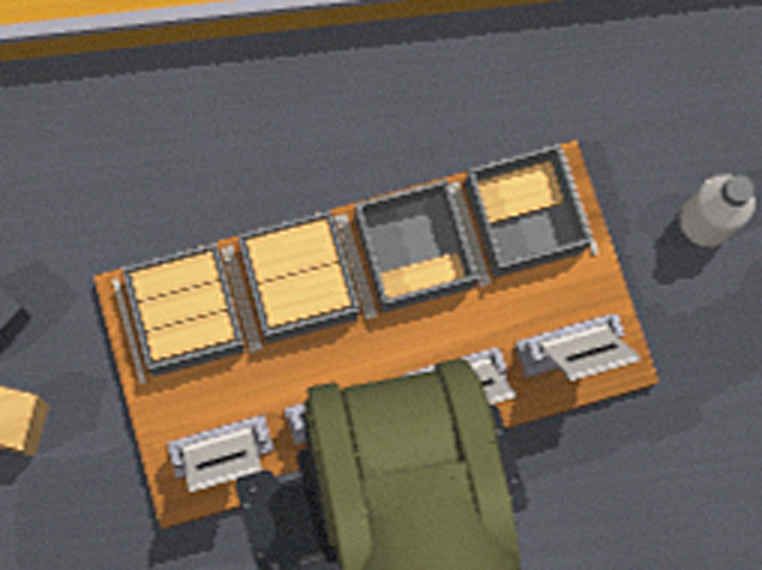

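All four tags now show their bars, and the hand stands clear on the robot side of tag 2. Pushing towards the bin.

```bash
python3 -m crank '0 10 -1 0 0 0 0; 0 20 -2 0 0 0 0; 0 28 -2 0 0 0 0; 0 35 -2 0 0 0 0; 0 42 -2 0 0 0 0; 0 49 -2 0 0 0 0; 0 56 -2 0 0 0 0; 0 63 -2 0 0 0 0'; python3 -m crank '0 7 0 0 0 0 0; 0 14 0 0 0 0 0; 0 21 0 0 0 0 0; 0 26 0 0 0 0 0; 0 26 0 0 0 0 0'
python3 - <<'E'
from h import *
import cv2
go(PX+.007,PY[1],.11)
for n in["side"]: cv2.imwrite(f"pics/{n}6.png",cv2.resize(cams.grab_frame(n)[90:280,150:404],None,fx=3,fy=3,interpolation=2))
E
```

```text
time: 5.95
tool_pos: [0.5384, 0.0075, 0.1802]
tool_rot: [[0.987, 0.162, -0.0], [0.162, -0.987, -0.0], [-0.0, 0.0, -1.0]]
force: [0.6, 0.7, -0.0]
grip_width: 0.0002
time: 6.45
tool_pos: [0.5641, 0.0118, 0.1802]
tool_rot: [[0.987, 0.163, 0.0], [0.163, -0.987, 0.0], [0.0, -0.0, -1.0]]
force: [-0.2, -0.5, 0.2]
grip_width: 0.0006
t 6.45 d [1.  0.2 0.2] rot [-0. -0.  0.] F [-0.2 -0.5  0.2] w 0.0006194470377016627
```

View pics/side6.png

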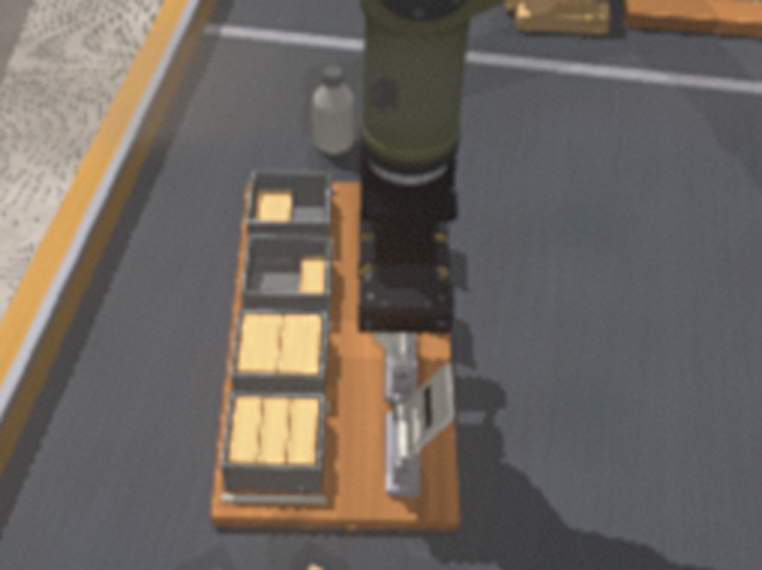

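Tag 2 has tipped towards its bin (edge at about (385,340)). I'll back off, lift, and go to tag 1.

```bash
python3 -m crank '0 -15 0 0 0 0 0; 0 -25 0 -15 0 0 0; 0 -30 0 -50 0 0 0; 0 -30 0 -85 0 0 0; 0 -50 -30 -85 0 0 0; 0 -70 -65 -85 0 0 0; 0 -88 -100 -85 0 0 0; 0 -88 -100 -85 0 0 0'
python3 -m crank '0 0 0 30 0 0 0; 0 0 0 60 0 0 0; 0 0 0 82 0 0 0; 0 0 0 85 0 0 0; 0 0 0 85 0 0 0'
python3 - <<'E'
from h import *
import cv2
go(PX+.007,PY[0],.11)
for n in("side","top"): cv2.imwrite(f"pics/{n}7.png",cv2.resize(cams.grab_frame(n)[90:280,150:404],None,fx=3,fy=3,interpolation=2))
E
```

```text
time: 7.3
tool_pos: [0.4574, 0.1008, 0.2656]
tool_rot: [[0.985, 0.17, -0.0], [0.17, -0.985, 0.0], [-0.0, -0.0, -1.0]]
force: [0.4, -0.5, 0.2]
grip_width: 0.0007
time: 7.8
tool_pos: [0.4603, 0.0957, 0.1801]
tool_rot: [[0.987, 0.162, -0.001], [0.162, -0.987, -0.0], [-0.001, -0.0, -1.0]]
force: [0.1, 0.3, -0.3]
grip_width: 0.0006
t 7.8 d [89.8 -0.2  0.1] rot [-0.   0.1 -0. ] F [ 0.1  0.3 -0.3] w 0.0006016115475379749
```

View pics/side7.png

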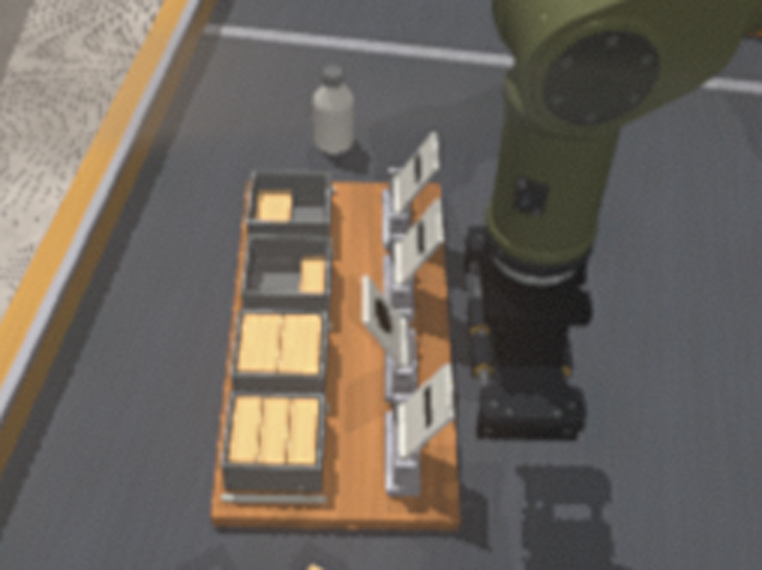

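View pics/top7.png

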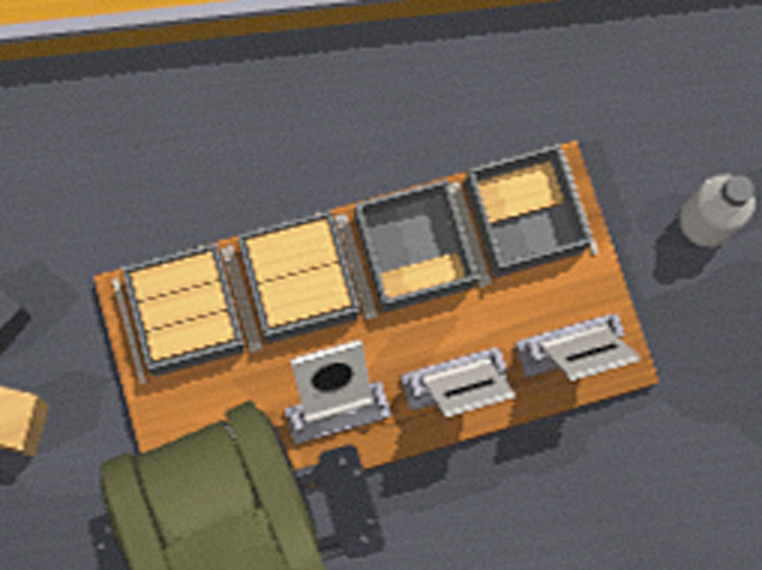

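Tag 2 shows its disc (333,378 in the top zoom), and the hand is in front of tag 1. Same push again.

```bash
python3 -m crank '0 10 0 0 0 0 0; 0 20 0 0 0 0 0; 0 28 0 0 0 0 0; 0 35 0 0 0 0 0; 0 42 0 0 0 0 0; 0 49 0 0 0 0 0; 0 56 0 0 0 0 0; 0 63 0 0 0 0 0'; python3 -m crank '0 7 0 0 0 0 0; 0 14 0 0 0 0 0; 0 21 0 0 0 0 0; 0 26 0 0 0 0 0; 0 26 0 0 0 0 0'
python3 -m crank '0 -15 0 0 0 0 0; 0 -25 0 -15 0 0 0; 0 -30 0 -50 0 0 0; 0 -30 0 -85 0 0 0; 0 -50 0 -100 0 0 0; 0 -75 0 -120 0 0 0; 0 -90 0 -140 0 0 0; 0 -90 0 -140 0 0 0'
python3 - <<'E'
from h import *
import cv2
go(PX+.007,PY[0],.11)
for n in("side","top"): cv2.imwrite(f"pics/{n}8.png",cv2.resize(cams.grab_frame(n)[90:330,120:404],None,fx=2.5,fy=2.5,interpolation=2))
E
```

```text
time: 8.7
tool_pos: [0.5231, 0.1063, 0.1801]
tool_rot: [[0.987, 0.162, -0.0], [0.162, -0.987, -0.0], [-0.0, 0.0, -1.0]]
force: [-0.2, -1.0, 0.1]
grip_width: 0.0002
time: 9.2
tool_pos: [0.5489, 0.1106, 0.1802]
tool_rot: [[0.987, 0.162, 0.0], [0.162, -0.987, 0.0], [0.0, -0.0, -1.0]]
force: [0.7, 0.1, 0.9]
grip_width: 0.0004
time: 10.0
tool_pos: [0.4591, 0.0961, 0.3232]
tool_rot: [[0.987, 0.162, 0.005], [0.162, -0.987, -0.001], [0.005, 0.002, -1.0]]
force: [-0.1, -0.1, 0.0]
grip_width: 0.0006
t 10.0 d [9.020e+01 1.000e-01 1.437e+02] rot [ 0.1 -0.3 -0. ] F [-0.1 -0.1  0. ] w 0.0006444563209466595
```

View pics/side8.png

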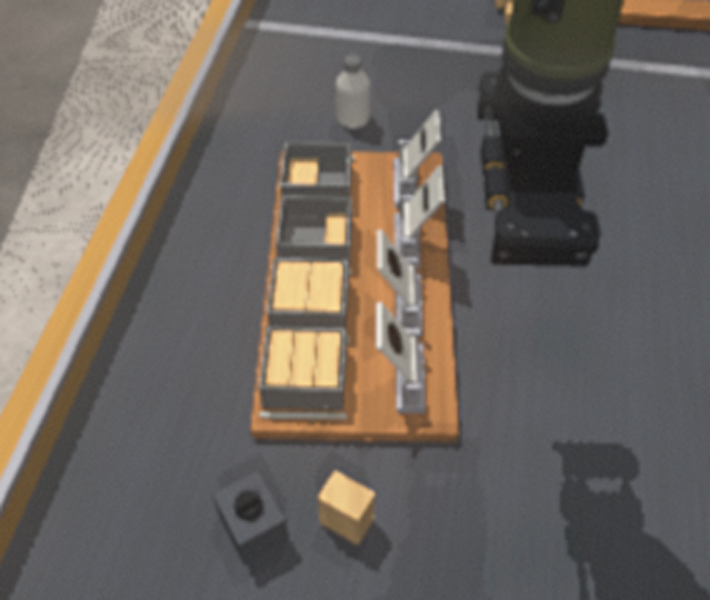

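View pics/top8.png

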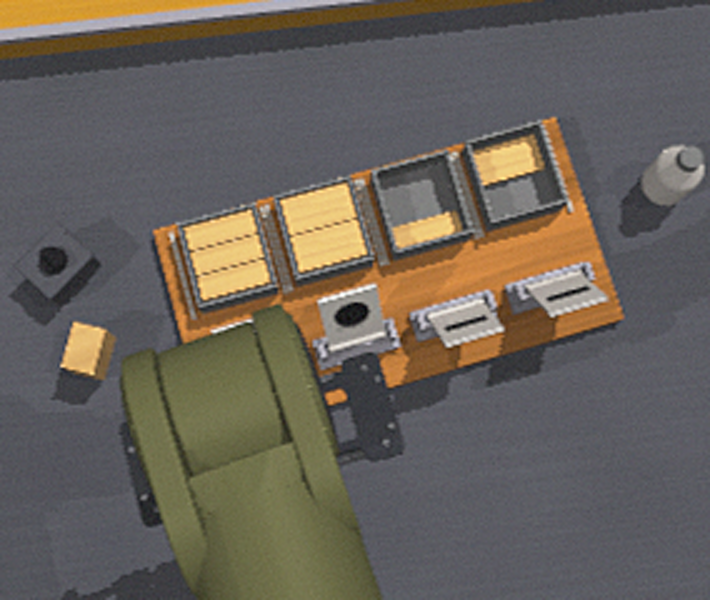

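In the side view, tags 1 and 2 show discs (about (395,335) and (395,262)) and lean towards their full bins. Tags 3 and 4 show bars. The bins and bystanders look unmoved and the hand is clear, so I'm handing in.

```bash
python3 -c "
from workcell import workorder
print(workorder.finish_job())"
```

```text
the job is handed in; nothing more can be done
None
```

I flipped the three wrong tags with the closed fingertips and handed the job in at about 10 s of the 48 s allowed. The tags of the two full bins were pushed towards their bins. The tag of the end bin holding the wide block was pushed away from it. The fourth tag already read correctly, so I left it alone.

In the last pictures:
- **Tags:** discs show at both full bins and bars at both bins that are not full. In the final top view the arm hid the tag of the three-abreast bin, so that one was checked from the side view only.
- **Bins and things beside the board:** they look where they were at the start, judged by eye and not measured.
- **Hand:** it was clear of everything, with its tip about 0.25 m above the bench. The wrist force read at most about 1.5 N at the end of any move.

The two cameras placed the board about 4 mm apart, which was well within the room the pushes needed. No check failed.

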